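Serve the press-pot coffee

TASK

The coffee has brewed. Keeping the press pot upright, stand it in the middle of the round cork trivet; only then push its plunger slowly, at about 3 cm a second, all the way down to the lid. Stand every mug upright in the middle of a slate coaster of its own, with no part of a mug's or the pot's base overhanging, swing the lid of the bean jar shut, and leave the salt shaker and the spoon where they are.

Things in the scene. Friction and masses are not known exactly. Their poses are not given: they have to be found in the camera images.
- pot_foot (a point): Steel press pot (opaque steel cylinder, 84 mm across, 136 mm to the rim, with a lid; about 0.37 kg, loose): this point is the centre of its underside. z up along the pot; the black handle sticks out along the pot's own -x, the pouring lip along +x. Lid top 152 mm above this point.
- pot_handle (a point): Grip of the pot's handle: centre of the handle's flat horizontal top leg, 72 mm from the pot's axis along the pot's -x and 119 mm above its underside. The leg runs along the pot's x from the body to 98 mm from the axis, 13 mm wide across (along the pot's y), 18 mm tall (top at 128 mm); nothing is above it, it can be pinched from above across its 13 mm width.
- plunger_top (a point): Centre of the flat top of the plunger's knob (black, 35 mm across, 24 mm tall), on the pot's axis; 248 mm above the pot's underside when fully up, 178 mm when fully down.
- plunger (a joint): Plunger of the press pot, m: 0 fully up, 0.070 fully down at its stop on the lid. It resists with about 4 N of friction plus 40 N per m/s, stays where it is left and does not spring back.
- trivet_top (a point): Round cork trivet, 104 mm across, 12 mm thick, lying on the worktop: this point is the centre of its upper face. Loose, 0.3 kg.
- jar_lid (a joint): Lid of the clip-top jar, rad: 0 shut flat on the jar, about 1.9 fully open (leaning a little back past upright). It swings freely and falls shut by its own weight once pushed forward past upright (about 1.5).
- jar_mid (a point): Clip-top glass jar of coffee beans (68 mm across, 106 mm tall without its lid, 0.6 kg, loose): this point is on its axis, half-way up. The jar's own +x points to its hinge side.
- jar_hinge (a point): Hinge of the jar's lid, 36 mm from the jar's axis along the jar's +x and 106 mm up; the hinge line runs along the jar's y. The lid is a disc 60 mm across and 10 mm thick, whose far edge is 65 mm from the hinge; open, it stands up from the hinge to about 170 mm above the worktop.
- coaster_0: Square slate coaster, 96 x 96 x 9 mm, lying flat; origin at the centre of its underside, x and y along its sides. Loose, 0.16 kg. The four coasters are alike.
- coaster_1: Square slate coaster, 96 x 96 x 9 mm, lying flat; origin at the centre of its underside, x and y along its sides. Loose, 0.16 kg. The four coasters are alike.
- coaster_2: Square slate coaster, 96 x 96 x 9 mm, lying flat; origin at the centre of its underside, x and y along its sides. Loose, 0.16 kg. The four coasters are alike.
- coaster_3: Square slate coaster, 96 x 96 x 9 mm, lying flat; origin at the centre of its underside, x and y along its sides. Loose, 0.16 kg. The four coasters are alike.
- mug_0_mid (a point): Ceramic mug (round, 77 mm across, 93 mm tall, upright wall about 4 mm thick, open on top, inside about 68 mm across and 85 mm deep; 0.22 kg, loose): this point is on the axis of the round body, half-way up (46 mm above its underside). z up; the handle sticks out along the mug's own -y to 75 mm from the axis. All mugs are alike; between two and four are there, the rest are absent (None).
- mug_1_mid (a point): Ceramic mug (round, 77 mm across, 93 mm tall, upright wall about 4 mm thick, open on top, inside about 68 mm across and 85 mm deep; 0.22 kg, loose): this point is on the axis of the round body, half-way up (46 mm above its underside). z up; the handle sticks out along the mug's own -y to 75 mm from the axis. All mugs are alike; between two and four are there, the rest are absent (None).
- mug_2_mid (a point): Ceramic mug (round, 77 mm across, 93 mm tall, upright wall about 4 mm thick, open on top, inside about 68 mm across and 85 mm deep; 0.22 kg, loose): this point is on the axis of the round body, half-way up (46 mm above its underside). z up; the handle sticks out along the mug's own -y to 75 mm from the axis. All mugs are alike; between two and four are there, the rest are absent (None).
- mug_3_mid (a point): Ceramic mug (round, 77 mm across, 93 mm tall, upright wall about 4 mm thick, open on top, inside about 68 mm across and 85 mm deep; 0.22 kg, loose): this point is on the axis of the round body, half-way up (46 mm above its underside). z up; the handle sticks out along the mug's own -y to 75 mm from the axis. All mugs are alike; between two and four are there, the rest are absent (None).
- salt: Glass salt shaker, 44 mm across, 90 mm tall, at the far left, behind the mugs; origin at the centre of its underside. A bystander.
- spoon: Steel teaspoon, 150 mm long, lying flat behind the coasters; origin at its middle. A bystander.
Not all that is in view belongs to the job. Leave any orange look-alike of the coaster_2 alone.

How it is judged:
On the way, in this order (a step that is already met when the one before it is completed fails the run):
1. the pot stands upright in the middle of the trivet, its base not overhanging, with the plunger still up (horizontal distance between pot_foot and trivet_top below 0.011 m and z of pot_foot in the frame of trivet_top between -0.004 and 0.004 m and angle between pot_foot's own z axis and vertical below 0.06 rad and value of joint plunger below 0.02 m), for 0.3 s.
2. the plunger is pushed fully down while the pot stands on the trivet (horizontal distance between pot_foot and trivet_top below 0.011 m and z of pot_foot in the frame of trivet_top between -0.004 and 0.004 m and angle between pot_foot's own z axis and vertical below 0.06 rad and value of joint plunger above 0.066 m), for 0.2 s.
At the end, for the whole second after the job is handed in: The pot stands upright on the trivet within 11 mm of its centre, plunger within 4 mm of its lower stop; every mug that is there stands upright and still on a coaster, its axis within 11 mm of the coaster's middle along each of its sides; the jar stands with its lid shut (within 0.08 rad) (all of step 2 and value of joint jar_lid below 0.08 rad and angle between jar_mid's own z axis and vertical below 0.1 rad and linear speed of each of pot, mug_0, mug_1, mug_2, mug_3 below 0.02 m/s and ((x of mug_0_mid in the frame of coaster_0 between -0.011 and 0.011 m and y of mug_0_mid in the frame of coaster_0 between -0.011 and 0.011 m and z of mug_0_mid in the frame of coaster_0 between 0.051 and 0.06 m) or (x of mug_0_mid in the frame of coaster_1 between -0.011 and 0.011 m and y of mug_0_mid in the frame of coaster_1 between -0.011 and 0.011 m and z of mug_0_mid in the frame of coaster_1 between 0.051 and 0.06 m) or (x of mug_0_mid in the frame of coaster_2 between -0.011 and 0.011 m and y of mug_0_mid in the frame of coaster_2 between -0.011 and 0.011 m and z of mug_0_mid in the frame of coaster_2 between 0.051 and 0.06 m) or (x of mug_0_mid in the frame of coaster_3 between -0.011 and 0.011 m and y of mug_0_mid in the frame of coaster_3 between -0.011 and 0.011 m and z of mug_0_mid in the frame of coaster_3 between 0.051 and 0.06 m)) and angle between each of mug_0_mid, mug_1_mid, mug_2_mid, mug_3_mid's own z axis and vertical below 0.06 rad and ((x of mug_1_mid in the frame of coaster_0 between -0.011 and 0.011 m and y of mug_1_mid in the frame of coaster_0 between -0.011 and 0.011 m and z of mug_1_mid in the frame of coaster_0 between 0.051 and 0.06 m) or (x of mug_1_mid in the frame of coaster_1 between -0.011 and 0.011 m and y of mug_1_mid in the frame of coaster_1 between -0.011 and 0.011 m and z of mug_1_mid in the frame of coaster_1 between 0.051 and 0.06 m) or (x of mug_1_mid in the frame of coaster_2 between -0.011 and 0.011 m and y of mug_1_mid in the frame of coaster_2 between -0.011 and 0.011 m and z of mug_1_mid in the frame of coaster_2 between 0.051 and 0.06 m) or (x of mug_1_mid in the frame of coaster_3 between -0.011 and 0.011 m and y of mug_1_mid in the frame of coaster_3 between -0.011 and 0.011 m and z of mug_1_mid in the frame of coaster_3 between 0.051 and 0.06 m)) and ((x of mug_2_mid in the frame of coaster_0 between -0.011 and 0.011 m and y of mug_2_mid in the frame of coaster_0 between -0.011 and 0.011 m and z of mug_2_mid in the frame of coaster_0 between 0.051 and 0.06 m) or (x of mug_2_mid in the frame of coaster_1 between -0.011 and 0.011 m and y of mug_2_mid in the frame of coaster_1 between -0.011 and 0.011 m and z of mug_2_mid in the frame of coaster_1 between 0.051 and 0.06 m) or (x of mug_2_mid in the frame of coaster_2 between -0.011 and 0.011 m and y of mug_2_mid in the frame of coaster_2 between -0.011 and 0.011 m and z of mug_2_mid in the frame of coaster_2 between 0.051 and 0.06 m) or (x of mug_2_mid in the frame of coaster_3 between -0.011 and 0.011 m and y of mug_2_mid in the frame of coaster_3 between -0.011 and 0.011 m and z of mug_2_mid in the frame of coaster_3 between 0.051 and 0.06 m)) and ((x of mug_3_mid in the frame of coaster_0 between -0.011 and 0.011 m and y of mug_3_mid in the frame of coaster_0 between -0.011 and 0.011 m and z of mug_3_mid in the frame of coaster_0 between 0.051 and 0.06 m) or (x of mug_3_mid in the frame of coaster_1 between -0.011 and 0.011 m and y of mug_3_mid in the frame of coaster_1 between -0.011 and 0.011 m and z of mug_3_mid in the frame of coaster_1 between 0.051 and 0.06 m) or (x of mug_3_mid in the frame of coaster_2 between -0.011 and 0.011 m and y of mug_3_mid in the frame of coaster_2 between -0.011 and 0.011 m and z of mug_3_mid in the frame of coaster_2 between 0.051 and 0.06 m) or (x of mug_3_mid in the frame of coaster_3 between -0.011 and 0.011 m and y of mug_3_mid in the frame of coaster_3 between -0.011 and 0.011 m and z of mug_3_mid in the frame of coaster_3 between 0.051 and 0.06 m))); the robot touches nothing.
It fails at once if the pot is tipped so far that it would spill (more than 0.5 rad) (angle between pot_foot's own z axis and vertical above 0.5 rad).
It fails at once if the plunger is rammed down (faster than 0.1 m/s) (velocity of joint plunger above 0.1 m/s).
It fails at once if the salt shaker or the spoon is moved more than 30 mm (distance of any of salt, spoon from where it was at the start of the episode above 0.03 m).
Of mug_0, mug_1, mug_2, mug_3 only 2 to 4 are there at a start; the rules pass over those that are not, and their reading is None.
At some moment in a run one of coaster_0, coaster_1, coaster_2, coaster_3 may be knocked a few centimetres aside while the robot is not near it.
It also fails if it takes over 210 s, if anything falls off the work surface, if the arm or the gripper's body presses on something with over 40 N, if the wrist force passes 120 N, or if a joint passes its speed limit or range.

ROBOT

A 6-joint arm with a two-finger parallel gripper is mounted at the origin on a cart in front of the work surface, level with it; the furniture and walls round the work are solid. World frame = base frame: x ahead of the robot, y to its left, z up, the work surface at z = 0. Lengths are in m, angles in rad, forces in N, time in s.
With the tool pointing down it reaches from about 0.25 to 0.85 m from the base axis. Payload 12.5 kg.
Tool frame: the origin (TCP) lies at the very end of the fingers, on their centre line; the grasp point (between the pads) lies 19 mm behind it; z points along the fingers, y is the direction in which the jaws open and shut (so a half turn about z gives the same grasp; the last joint's range is limited). The gripper opens to 93 mm and grips with 3 to 60 N. Pads are 15 mm wide; open, the fingers measure 128 mm over their backs; the gripper's body (75 mm by 188 mm) begins 65 mm behind the grasp point.
Start: joints at [1.113, 0.351, 1.652, -0, 1.139, -0.085], TCP at [0.2, 0.512, 0.219] pointing down, gripper open.
Joint ranges: [-2.75, 2.75], [-0.79, 2.1], [0.01, 2.65], [-1.57, 4.71], [0.07, 3.14], [-2.87, 2.87]. Speed limits (rad/s): [2.22, 2.22, 2.79, 3.14, 3.14, 3.14].

INTERFACE

Orientations are given as a unit quaternion [w, x, y, z].
In Python, from station import * gives the robot as it stands. Calls block until the motion is done:
- move_pose(position, orientation): joint-space move of the TCP to a pose.
- line_to(position, rot=None, velocity=0.15, f_stop=None): straight line of the TCP; rot=None keeps the orientation; velocity is the mean speed in m/s. With f_stop (N) it stops when the force on the tool has changed by that much, and returns True; else False.
- move_j(angles): joint-space move.
- release() and close(grasp_force=None): open the fingers fully, or close them until they stop; grasp_force is the grip in N (None keeps the last).
- pause(seconds).
- inverse_kinematics(position, orientation): joint angles nearest the present ones, or None.
- capture(name): name is "scene" or "top" or "wrist"; returns a dict with "pixels" (420x560x3 uint8, blue, green, red), "range_z" (420x560 float32, m along the optical axis (not along the pixel's ray), 0 where there is no reading), "fx", "fy", "cx", "cy" (pixels), "pose" (4x4, takes a point from camera to world coordinates). Camera axes: x right, y up, looking along -z (the intrinsics and any distortion apply to the point x, -y, -z); pixel columns grow to the right and rows downward; lengths in m; the calibration is good to about 2 mm. A picture is of the moment at which its call begins.
A pose or a line that the arm cannot do raises PlanningError and nothing moves.
- finish_job(): hands the job in, once; it reports no verdict.
Readings, each from a call of its own:
- read_time_s(): time.
- read_joints(): joint angles.
- read_joint_velocities(): joint speeds.
- read_tau(): joint torques, N m.
- read_ee_pos(): TCP position.
- read_tcp_rot(): TCP orientation.
- read_force(): force on the tool from outside, world axes, zero at the start.
- read_torque(): the same for the moment, N m.
- read_gripper_width(): finger opening in m.
Only numpy, scipy, OpenCV 4.12 (cv2) and the standard library are available. Lean on these libraries where they do the work, as an engineer would, in place of code of your own. Each camera call takes 0.05 s, during which the arm holds its last target. There are 200 camera calls.

## Working session

There is one attempt and no reset: what is moved stays moved. The work goes in short steps, each a Python script; the robot and the scene stay as the last script left them, time stands still between calls to the robot, and variables do not carry over. Pictures are saved under pics/ and viewed, about 12 in all and at most 16, crops included, and the job is handed in when it is done.

```bash
ls; mkdir -p pics; python3 - <<'E'
from station import *
import cv2,numpy as np
for n in("scene","top"):
    c=capture(n); cv2.imwrite(f"pics/{n}0.png",c["pixels"]); np.savez(f"{n}0.npz",**c)
    print(n,c["fx"],c["fy"],c["cx"],c["cy"],[k for k in c]);print(np.round(c["pose"],3)); print((c["range_z"]>0).mean())
print(read_time_s(),read_tcp_rot())
E
```

```text
pics
scene 511.04738385882933 511.04738385882933 273.75379324231574 204.13057548930317 ['pixels', 'range_z', 'fx', 'fy', 'cx', 'cy', 'pose']
[[ 8.690e-01  3.330e-01 -3.670e-01  1.000e-03]
 [-4.960e-01  5.980e-01 -6.300e-01 -8.760e-01]
 [ 9.000e-03  7.290e-01  6.840e-01  1.139e+00]
 [ 0.000e+00  0.000e+00  0.000e+00  1.000e+00]]
0.953656462585034
top 497.77004495240436 497.77004495240436 284.48314362615525 207.12326792252722 ['pixels', 'range_z', 'fx', 'fy', 'cx', 'cy', 'pose']
[[-0.011  0.983 -0.183  0.217]
 [-1.    -0.014 -0.014  0.009]
 [-0.016  0.182  0.983  1.844]
 [ 0.     0.     0.     1.   ]]
0.9959438775510204
0.1 [-1.32067392e-04  1.85331723e-01  9.82675901e-01 -4.57386281e-04]
```

View pics/scene0.png

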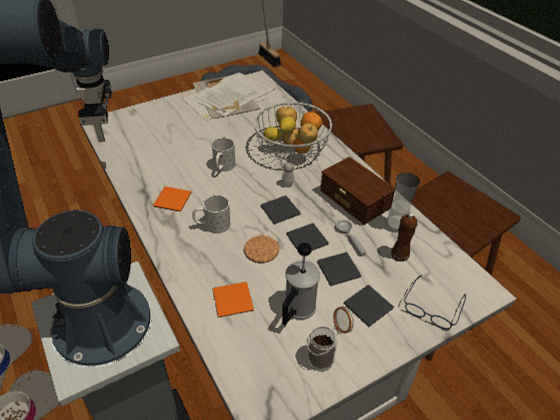

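View pics/top0.png

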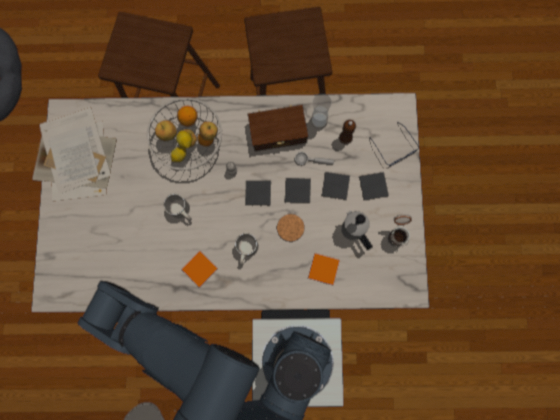

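The scene view shows two mugs at (223,155) and (215,214), the trivet at (262,249) and four slate coasters running from (280,209) to (368,305). The pot is at (302,290) with its handle toward lower left. The jar is at (321,350) with its lid open at (343,319), and there are two orange decoys. The top view agrees.

```bash
cat > lib.py <<'E'
import cv2,numpy as np
def cloud(c):
    d=c["range_z"]; v,u=np.mgrid[:d.shape[0],:d.shape[1]]
    P=np.stack([(u-c["cx"])/c["fx"]*d,-(v-c["cy"])/c["fy"]*d,-d],-1)
    W=P@c["pose"][:3,:3].T+c["pose"][:3,3]; W[d<=0]=np.nan
    return W
def ray(c,u,v,z):
    r=c["pose"][:3,:3]@np.array([(u-c["cx"])/c["fx"],-(v-c["cy"])/c["fy"],-1]); o=c["pose"][:3,3]
    return o+r*(z-o[2])/r[2]
def blobs(m,amin=60,k=3):
    m=cv2.morphologyEx(m.astype(np.uint8)*255,cv2.MORPH_OPEN,np.ones((k,k)))
    return [x for x in cv2.findContours(m,cv2.RETR_EXTERNAL,cv2.CHAIN_APPROX_NONE)[0] if cv2.contourArea(x)>amin]
def rects(c,m,z,amin=60):
    """min-area rectangle/enclosing circle of each blob, mapped on the plane z: centre, sides, angle"""
    out=[]
    for b in blobs(m,amin):
        w=np.array([ray(c,u,v,z)[:2] for u,v in b[:,0]])
        (cx,cy),(w1,h1),a=cv2.minAreaRect((w*1000).astype(np.float32))
        out.append((cx/1000,cy/1000,w1,h1,a))
    return out
E
python3 - <<'E'
from lib import *
np.set_printoptions(precision=3,suppress=True)
for n in("scene","top"):
    c=dict(np.load(n+"0.npz")); W=cloud(c); p=c["pixels"].astype(int); hsv=cv2.cvtColor(c["pixels"],cv2.COLOR_BGR2HSV)
    tab=(W[...,0]>.15)&(W[...,0]<.95)&(abs(W[...,1])<.6)
    z=W[...,2]
    print(n,"table z",np.nanmedian(z[tab&(abs(z)<.02)]))
    flat=tab&(abs(z-.005)<.015)
    for r in rects(c,flat&(p.max(-1)<75),.009): print(" dark",np.array(r))
    H,S,V=hsv[...,0],hsv[...,1],hsv[...,2]
    for r in rects(c,flat&(S>110)&(V>90),.012): print(" cork/orange",np.array(r))
    for lo,hi,nm in((.08,.1,"z.08-.1"),(.14,.16,"lid"),(.225,.26,"knob"),(.115,.135,"handle"),(.16,.18,'jarlid')):
        for b in blobs(tab&(z>lo)&(z<hi),8,1):
            m=np.zeros(z.shape,np.uint8);cv2.drawContours(m,[b],-1,1,-1); q=W[(m>0)&(z>lo)&(z<hi)]
            print(" ",nm,len(q),np.median(q,0),q[:,:2].min(0),q[:,:2].max(0))
E
```

```text
scene table z -0.0009729972349544758
 dark [ 0.632 -0.299 97.332 94.953  8.931]
 dark [ 0.636 -0.156 95.699 96.16  79.916]
 dark [ 0.62  -0.013 95.984 96.111 86.722]
 dark [ 0.612  0.136 96.521 96.075 88.512]
 dark [  0.797   0.031  24.945 161.675   3.549]
 cork/orange [ 0.325 -0.105 97.814 95.314 74.2  ]
 cork/orange [ 0.48   0.015 98.729 97.934 60.775]
 cork/orange [ 0.331  0.35  97.395 97.937 45.969]
  z.08-.1 201 [ 0.414 -0.389  0.09 ] [ 0.399 -0.402] [ 0.467 -0.338]
  z.08-.1 64 [ 0.453 -0.347  0.094] [ 0.422 -0.381] [ 0.463 -0.338]
  z.08-.1 26 [ 0.392 -0.262  0.089] [ 0.387 -0.265] [ 0.4   -0.257]
  z.08-.1 110 [ 0.457 -0.246  0.089] [ 0.437 -0.253] [ 0.499 -0.231]
  z.08-.1 58 [ 0.811 -0.207  0.089] [ 0.805 -0.22 ] [ 0.833 -0.188]
  z.08-.1 112 [ 0.877 -0.115  0.088] [ 0.865 -0.129] [ 0.915 -0.077]
  z.08-.1 213 [0.404 0.183 0.087] [0.35  0.136] [0.452 0.217]
  z.08-.1 42 [0.698 0.232 0.085] [0.686 0.221] [0.712 0.247]
  z.08-.1 1814 [0.849 0.054 0.088] [ 0.773 -0.052] [0.93  0.174]
  z.08-.1 160 [0.55  0.425 0.087] [0.509 0.383] [0.596 0.478]
  z.08-.1 43 [0.797 0.327 0.086]
[... 2742 characters left out ...]
56 [ 0.919 -0.103  0.151] [ 0.893 -0.13 ] [ 0.93  -0.072]
  knob 88 [ 0.471 -0.212  0.242] [ 0.456 -0.23 ] [ 0.491 -0.197]
  handle 63 [ 0.412 -0.249  0.128] [ 0.388 -0.266] [ 0.437 -0.226]
  handle 47 [ 0.477 -0.373  0.128] [ 0.472 -0.4  ] [ 0.484 -0.345]
  handle 34 [0.795 0.309 0.128] [0.786 0.282] [0.804 0.337]
  handle 140 [0.784 0.393 0.127] [0.758 0.37 ] [0.825 0.425]
  handle 231 [0.829 0.466 0.123] [0.798 0.438] [0.865 0.505]
  handle 208 [0.889 0.393 0.124] [0.854 0.362] [0.921 0.426]
  handle 40 [ 0.918 -0.105  0.125] [ 0.899 -0.125] [ 0.927 -0.077]
  jarlid 25 [ 0.492 -0.37   0.165] [ 0.488 -0.388] [ 0.497 -0.356]
  jarlid 60 [ 0.925 -0.104  0.17 ] [ 0.888 -0.132] [ 0.932 -0.071]
```

```bash
cat >> lib.py <<'E'
from scipy.spatial.transform import Rotation as Ro
def quat(a):
    y=np.array([np.cos(a),np.sin(a),0]); z=np.array([0,0,-1.]); x=np.cross(y,z)
    q=Ro.from_matrix(np.stack([x,y,z],1)).as_quat(); return [q[3],q[0],q[1],q[2]]
def best(st,p,a):
    """quat for jaw axis along a or a+pi, whichever keeps the last joint nearer 0"""
    o=[(abs(j[5]),k) for k in (0,np.pi) if (j:=st.inverse_kinematics(p,quat(a+k))) is not None]
    return quat(a+min(o)[1])
E
python3 - <<'E'
import station as st
from station import *
from lib import *
close()
x,y,z=read_ee_pos(); line_to([x,y,.4])
move_pose([.56,-.37,.36],best(st,[.56,-.37,.3],0))
c=capture("wrist");np.savez("w1.npz",**c);cv2.imwrite("pics/w1.png",c["pixels"]);print(c["pose"],c["fx"])
line_to([.54,-.37,.15])
print(line_to([.44,-.37,.15],velocity=.08,f_stop=8),read_ee_pos())
x,y,z=read_ee_pos();line_to([x+.02,y,z]);line_to([x+.02,y,.36])
c=capture("wrist");np.savez("w2.npz",**c);cv2.imwrite("pics/w2.png",np.hstack([cv2.resize(cv2.imread("pics/w1.png"),(400,300)),cv2.resize(c["pixels"],(400,300))]))
print(read_time_s())
E
```

```text
[[ 9.99998886e-01 -1.12514300e-03 -9.80453663e-04  5.60931108e-01]
 [ 1.34876474e-03  9.62569090e-01  2.71033075e-01 -2.92886137e-01]
 [ 6.38803425e-04 -2.71034095e-01  9.62569536e-01  5.25569340e-01]
 [ 0.00000000e+00  0.00000000e+00  0.00000000e+00  1.00000000e+00]] 324.4955645013866
False [ 0.440289   -0.36996368  0.14990148]
11.125
```

View pics/w2.png

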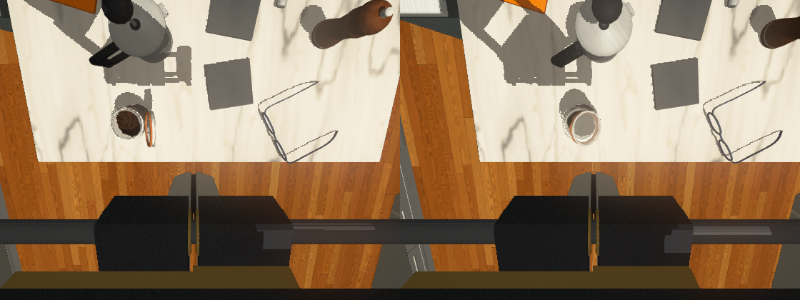

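The left half (before) shows the lid open at (150,125). In the right half it lies flat on the jar at (580,128), so the jar is shut. Next I measure the pot from this view.

```bash
python3 - <<'E'
from lib import *
np.set_printoptions(precision=4,suppress=True)
for n in("w1","w2"):
    c=dict(np.load(n+".npz"));W=cloud(c);z=W[...,2]
    tab=(W[...,0]>.34)&(W[...,0]<.58)&(W[...,1]<-.1)&(W[...,1]>-.32)
    print(n,"table",np.nanmedian(z[tab&(abs(z)<.02)]))
    for nm,lo,hi in(("knob",.243,.256),("lid",.147,.156),("handle",.122,.134),):
        m=tab&(z>lo)&(z<hi)
        if nm=="handle": m&=np.hypot(W[...,0]-.472,W[...,1]+.214)>.05
        q=W[m]
        if len(q)<5: print(nm,len(q));continue
        ce,r=cv2.minEnclosingCircle((q[:,:2]*1000).astype(np.float32))
        print(nm,len(q),np.median(q,0),"circ",ce,r, cv2.minAreaRect((q[:,:2]*1000).astype(np.float32)))
E
```

```text
w1 table -0.0004998652158990646
knob 242 [ 0.4767 -0.2143  0.2435] circ (476.3367004394531, -214.24411010742188) 11.80364990234375 ((476.4437561035156, -216.1446990966797), (16.607751846313477, 21.699012756347656), 86.3901138305664)
lid 2038 [ 0.4817 -0.216   0.1488] circ (477.05072021484375, -212.22720336914062) 35.710731506347656 ((480.6711120605469, -215.0018310546875), (70.22611999511719, 60.59538650512695), 46.38031768798828)
handle 440 [ 0.4132 -0.2507  0.1265] circ (455.7060852050781, -223.56344604492188) 73.60044860839844 ((456.6675720214844, -225.07400512695312), (147.16064453125, 18.047054290771484), 31.981739044189453)
w2 table -0.0004450529807326631
knob 253 [ 0.475  -0.2143  0.2435] circ (476.1785888671875, -214.0085906982422) 12.473095893859863 ((476.0572814941406, -216.02919006347656), (15.1173095703125, 23.739118576049805), 89.93585205078125)
lid 1757 [ 0.4731 -0.219   0.1486] circ (476.00152587890625, -211.39447021484375) 35.967140197753906 ((475.0696716308594, -215.3320770263672), (59.618778228759766, 70.16053771972656), 83.1474838256836)
handle 450 [ 0.4122 -0.2502  0.1266] circ (454.6582336425781, -221.9547576904297) 74.04698181152344 ((454.90032958984375, -222.44305419921875), (147.98081970214844, 19.383726119995117), 30.03036117553711)
```

```bash
python3 - <<'E'
import station as st
from station import *
from lib import *
t=np.radians(30.6);u=np.array([np.cos(t),np.sin(t)]);a=t+np.pi/2
g=np.array([.475,-.2135])-.069*u; T=np.array([.479,.015])-.069*u
q=quat(a); 
for p in ([*g,.102],[*T,.115]): print(inverse_kinematics(p,q))
release()
line_to([.44,-.37,.40])
move_pose([*g,.35],q); line_to([*g,.102],velocity=.1)
close(60); print("w",read_gripper_width(),read_force())
line_to([*g,.16],velocity=.06); pause(.3)
c=capture("scene");np.savez("s1.npz",**c);cv2.imwrite("pics/s1.png",c["pixels"][120:400,150:450]);print(read_time_s(),read_force(),read_torque())
E
```

```text
[-6.35270162e-01  3.99174109e-01  1.92138782e+00 -4.44089210e-16
  8.21030729e-01 -2.74013724e+00]
[-1.58839472e-01  2.75895909e-01  2.06849960e+00 -4.44089210e-16
  7.97197144e-01 -2.26370655e+00]
w 0.01264268943447127 [0.0302306  1.03396295 0.25813637]
20.075 [-0.09766871  0.05016872 -3.56844051] [-0.10539915  0.28282914  0.04959509]
```

View pics/s1.png

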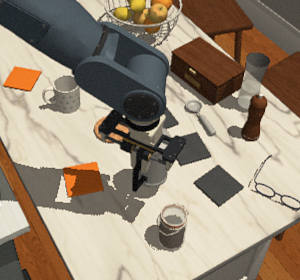

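The crop shows the pot held by the handle and clear of the table at about (150,160), roughly upright, with a lifted weight of 3.6 N. I'll carry it to the trivet.

```bash
cat >> lib.py <<'E'
def potcheck(c,near,dz=.012):
    W=cloud(c);z=W[...,2]; d=np.hypot(W[...,0]-near[0],W[...,1]-near[1])
    for nm,lo,hi,R in(("knob",.240,.252,.04),("lid",.146,.155,.06),("lidlow",.14,.155,.06),("handle",.121,.133,.12)):
        m=(z>lo+dz)&(z<hi+dz)&(d<R)
        if nm=="handle": m&=d>.05
        q=W[m]
        if len(q)>4: print(nm,len(q),np.median(q,0).round(4),"circ",np.round(cv2.minEnclosingCircle((q[:,:2]*1000).astype(np.float32)),1) if 0 else cv2.minEnclosingCircle((q[:,:2]*1000).astype(np.float32)))
    hsv=cv2.cvtColor(c["pixels"],cv2.COLOR_BGR2HSV)
    q=W[(hsv[...,1]>110)&(hsv[...,2]>60)&(abs(z-.012)<.008)&(d<.08)]
    if len(q)>4: print("cork",len(q),np.median(q,0).round(4),cv2.minEnclosingCircle((q[:,:2]*1000).astype(np.float32)))
E
python3 - <<'E'
import station as st
from station import *
from lib import *
t=np.radians(30.6);u=np.array([np.cos(t),np.sin(t)])
T=np.array([.479,.015])-.069*u
line_to([*T,.16],velocity=.12); pause(.2)
c=capture("wrist");potcheck(c,[.479,.015],.058)
print(line_to([*T,.117],velocity=.03,f_stop=3),line_to([*T,.1135],velocity=.01,f_stop=6),read_ee_pos(),read_force())
pause(.3);release();pause(.3)
line_to([*T,.2],velocity=.1)
P=T-.1*u; line_to([*P,.3])
for n in("wrist","scene","top"):
    c=capture(n);np.savez("p_"+n+".npz",**c);cv2.imwrite(f"pics/p_{n}.png",c["pixels"]);print(n);potcheck(c,[.479,.015])
print(read_time_s())
E
```

```text
lid 277 [4.525e-01 3.000e-04 2.044e-01] circ ((452.971435546875, -0.03814931958913803), 10.58261775970459)
lidlow 1526 [ 0.4489 -0.0025  0.2025] circ ((450.2330627441406, -1.717163324356079), 11.830340385437012)
handle 3032 [ 0.4136 -0.0234  0.1847] circ ((414.8956298828125, -20.394184112548828), 23.846654891967773)
cork 1430 [ 0.4536 -0.0092  0.0114] ((482.6390075683594, 17.985355377197266), 51.46577835083008)
False True [ 0.41959357 -0.02024669  0.11396441] [-0.0810698  -0.7688257   4.90766549]
wrist
lid 1181 [0.4894 0.0221 0.1604] circ ((483.5384826660156, 19.120691299438477), 35.577735900878906)
lidlow 1585 [0.4918 0.0234 0.1596] circ ((479.61468505859375, 16.433095932006836), 43.22089767456055)
handle 425 [ 0.4147 -0.0225  0.1387] circ ((415.86907958984375, -22.058345794677734), 23.502046585083008)
cork 502 [ 0.461  -0.0165  0.0113] ((482.540283203125, 17.803998947143555), 51.09548568725586)
scene
knob 18 [0.4843 0.0103 0.2527] circ ((482.80950927734375, 9.071669578552246), 12.432034492492676)
lid 245 [0.4735 0.0128 0.1601] circ ((475.4650573730469, 11.822053909301758), 39.6983528137207)
lidlow 483 [0.4714 0.0086 0.1581] circ ((475.57403564453125, 14.628785133361816), 43.954193115234375)
handle 66 [ 0.4136 -0.0211  0.1374] circ ((413.39508056640625, -21.101449966430664), 25.00203514099121)
cork 154 [ 0.4801 -0.0176  0.0096] ((479.33355712890625, 15.170106887817383), 53.45644760131836)
top
knob 54 [0.4762 0.0134 0.2548] circ ((476.9129943847656, 13.310127258300781), 15.884418487548828)
lid 197 [0.4693 0.0126 0.1613] circ ((475.71405029296875, 14.400346755981445), 41.85123825073242)
lidlow 358 [0.4702 0.0126 0.1587] circ ((478.4211120605469, 15.593923568725586), 44.69077682495117)
handle 19 [ 0.4285 -0.0147  0.139 ] circ ((426.6083679199219, -15.27486801147461), 12.25043773651123)
cork 33 [0.4619 0.0465 0.0116] ((474.9052734375, 16.466581344604492), 48.946170806884766)
28.5083
```

View pics/p_wrist.png

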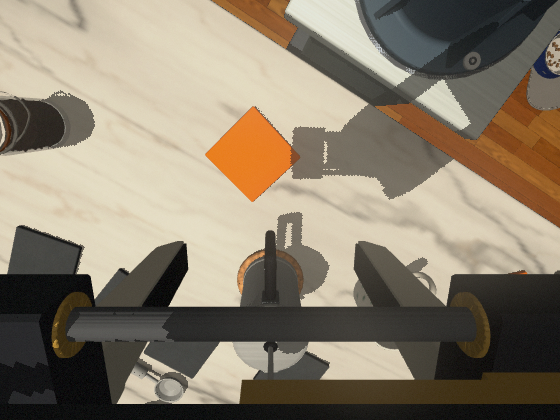

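The view shows the pot standing on the trivet at about (270,300), with cork visible evenly around its foot. All three cameras put the pot and trivet axes within 3–4 mm, and the lid heights are level. Next I push the plunger.

```bash
python3 - <<'E'
import station as st
from station import *
from lib import *
x,y,z=read_ee_pos(); line_to([x,y,.36]); close(20)
k=[.4785,.0145]
line_to([*k,.36]); line_to([*k,.275],velocity=.08)
print(line_to([*k,.187],velocity=.028,f_stop=20),read_ee_pos(),read_force()); pause(.4)
print(read_force(),read_ee_pos())
line_to([*k,.40],velocity=.1)
release()
for n in("scene","top"):
    c=capture(n);np.savez("q_"+n+".npz",**c);print(n);W=cloud(c);d=np.hypot(W[...,0]-.479,W[...,1]-.015);q=W[(d<.02)&(W[...,2]<.3)];print(np.percentile(q[:,2],[50,90,98]),cv2.minEnclosingCircle((q[q[:,2]>.175][:,:2]*1000).astype(np.float32)));potcheck(c,[.479,.015])
move_pose([.40,.24,.38],quat(np.pi/2)) if inverse_kinematics([.40,.24,.38],quat(np.pi/2)) is not None else print("noik")
print(read_time_s(),read_joints())
c=capture("wrist");np.savez("m1.npz",**c);cv2.imwrite("pics/m1.png",c["pixels"])
E
```

```text
True [0.47888967 0.01450111 0.19027415] [-2.31652057 -0.0807833   6.23987498]
[-2.62524328 -0.04643958  7.07777848] [0.47881405 0.01449483 0.19027542]
scene
[0.17996926 0.18896838 0.19078841] ((475.3610534667969, 15.456710815429688), 16.449813842773438)
lid 173 [0.4678 0.0085 0.16  ] circ ((474.5494079589844, 15.577239036560059), 38.5533561706543)
lidlow 409 [0.4663 0.0055 0.1572] circ ((475.2354431152344, 15.020976066589355), 42.90625)
handle 66 [ 0.4143 -0.0218  0.138 ] circ ((413.42376708984375, -23.637357711791992), 25.847248077392578)
cork 150 [ 0.4784 -0.0172  0.0103] ((482.0708312988281, 6.014096736907959), 51.013710021972656)
top
[0.18820386 0.19360418 0.19670906] ((476.2403564453125, 13.706090927124023), 17.3797664642334)
lid 81 [ 0.4809 -0.0053  0.1611] circ ((481.2542419433594, 9.116666793823242), 38.738990783691406)
lidlow 127 [ 0.4848 -0.0054  0.1594] circ ((487.8780212402344, 9.137015342712402), 42.213932037353516)
40.95 [ 4.39582841e-01  6.82667533e-02  1.60955904e+00 -2.55457371e-04
  1.46365687e+00 -1.13202816e+00]
```

View pics/m1.png

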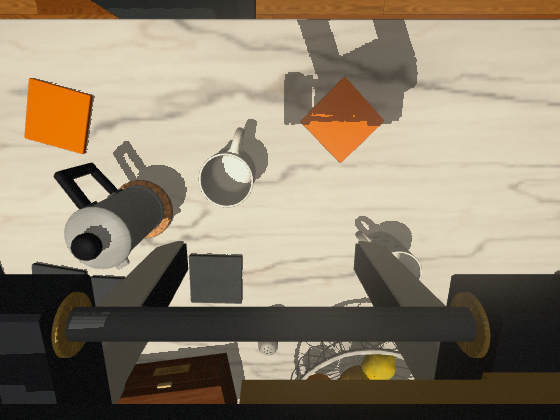

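The plunger knob is now at z≈0.19, which is its stop. This wrist view shows the near mug at (228,180) with its handle up at (238,140), and the far mug at (398,258) partly hidden. I'll measure the near mug and the coasters.

```bash
cat >> lib.py <<'E'
def mug(c,near,rmax=.11):
    W=cloud(c);z=W[...,2];d=np.hypot(W[...,0]-near[0],W[...,1]-near[1])
    q=W[(z>.087)&(z<.099)&(d<rmax)][:,:2]
    # robust circle fit of rim (mean radius ~.0365)
    from scipy.optimize import least_squares
    f=lambda p:np.hypot(q[:,0]-p[0],q[:,1]-p[1])-.0365
    p=least_squares(f,near,loss="soft_l1",f_scale=.002).x
    h=W[(z>.02)&(z<.085)]; r=np.hypot(h[:,0]-p[0],h[:,1]-p[1]); h=h[(r>.048)&(r<.08)]
    v=h[:,:2].mean(0)-p if len(h) else [0,0]
    return p,len(q),np.abs(f(p)).mean(),np.degrees(np.arctan2(v[1],v[0])),len(h)
def coasters(c):
    W=cloud(c);z=W[...,2];p=c["pixels"]
    m=(abs(z-.005)<.015)&(p.max(-1)<75)&(W[...,0]>.2)&(W[...,0]<.9)&(abs(W[...,1])<.5)
    return [np.round(r,4) for r in rects(c,m,.009) if 70<min(r[2:4]) and max(r[2:4])<115]
E
python3 - <<'E'
from lib import *
for n in("m1","q_top","q_scene"):
    c=dict(np.load(n+".npz"));print(n,mug(c,[.395,.18]),mug(c,[.55,.425]))
    if n!="m1":
        for r in coasters(c):print(r)
E
```

```text
m1 (array([0.41543403, 0.177373  ]), 410, np.float64(0.0011929456659217042), np.float64(163.50535072315085), 142) (array([0.56113337, 0.43579339]), 136, np.float64(0.000804204320864291), np.float64(-134.08039877727066), 84)
q_top (array([0.41139538, 0.17433274]), 60, np.float64(0.00293990282454635), np.float64(165.86046813605947), 24) (array([0.55830929, 0.43135716]), 72, np.float64(0.0034010615080916707), np.float64(-133.61092013218294), 19)
[ 0.6351 -0.299  88.9185 90.5298  8.3669]
[ 0.6385 -0.1564 89.629  89.9348 80.6656]
q_scene (array([0.41130061, 0.17615309]), 98, np.float64(0.0019494641298285265), np.float64(165.35768554216705), 64) (array([0.55869031, 0.43475614]), 67, np.float64(0.0024408807503568802), np.float64(-134.82397923133496), 51)
[ 0.6326 -0.2992 97.1619 94.9532  8.9305]
[ 0.6356 -0.1563 95.6988 96.1603 79.9157]
[ 6.56900e-01 -4.85000e-02  9.60611e+01  9.57977e+01  8.67130e+01]
[ 0.616   0.1363 96.5338 89.1534 88.4676]
```

One coaster has already been knocked, from (0.620,−0.012) to (0.657,−0.048), so I'll use the current positions. I'll carry the near mug over, checking that coaster again just before lowering.

```bash
cat > carry.py <<'E'
import station as st
from station import *
from lib import *
def carry(m,jaw,pjaw,target):
    """pick mug at m with jaw axis (deg), place on the coaster nearest target"""
    a=np.radians(jaw); b=np.radians(pjaw)
    o=[(abs(j1[5])+abs(j2[5]),k) for k in(0,np.pi) if (j1:=inverse_kinematics([*m,.05],quat(a+k))) is not None and (j2:=inverse_kinematics([*target,.06],quat(b+k))) is not None]
    k=min(o)[1]; qa,qb=quat(a+k),quat(b+k)
    x,y,z=read_ee_pos(); line_to([x,y,max(z,.36)]) if z<.355 else None
    move_pose([*m,.30],qa); line_to([*m,.045],velocity=.12); close(15); print("width",read_gripper_width())
    line_to([*m,.19],velocity=.1); print("Fz",read_force()[2])
    move_pose([target[0]-.02,target[1],.20],qb) 
    cs=coasters(capture("scene")); print(cs)
    near=[r for r in cs if np.hypot(*(r[:2]-target))<.02]
    t=near[0][:2]+[.001,0] if near and min(near[0][2:4])>93 else np.array(target)
    print("target",t)
    line_to([*t,.15],velocity=.1); line_to([*t,.062],velocity=.06)
    print(line_to([*t,.050],velocity=.015,f_stop=2.5),read_ee_pos())
    release(); pause(.2); line_to([*t,.20],velocity=.1)
E
python3 - <<'E'
from carry import *
carry([.4135,.1765],74,90,[.6145,.1365])
line_to([.45,.1365,.36])
c=capture("scene");np.savez("r_s.npz",**c);print(mug(c,[.61,.137]));[print(r) for r in coasters(c)]
cv2.imwrite("pics/r.png",c["pixels"]);c=capture("wrist");np.savez("r_w.npz",**c);cv2.imwrite("pics/rw.png",c["pixels"]);print(mug(c,[.61,.137]),read_time_s())
E
```

```text
width 0.07714972043432544
Fz -2.7062603714707554
[array([ 0.6326, -0.2993, 96.5356, 94.9735,  9.0732]), array([ 0.6357, -0.1563, 95.6988, 95.3381, 79.9157]), array([ 6.56900e-01, -4.85000e-02,  9.60611e+01,  9.57879e+01,
        8.67130e+01]), array([ 0.6166,  0.1357, 96.2953, 88.0976, 86.9191])]
target [0.6145 0.1365]
True [0.61450451 0.1363243  0.05381109]
(array([0.61123017, 0.13743419]), 174, np.float64(0.004118729984942751), np.float64(-179.14729369055507), 9)
[ 0.6326 -0.2992 97.1619 94.9532  8.9305]
[ 0.6365 -0.1565 95.6988 97.5586 79.9157]
[ 6.56800e-01 -4.84000e-02  9.60611e+01  9.61731e+01  8.67130e+01]
(array([0.61336744, 0.13744067]), 545, np.float64(0.005030073467759841), np.float64(-179.7247314821793), 77) 53.5917
```

View pics/r.png

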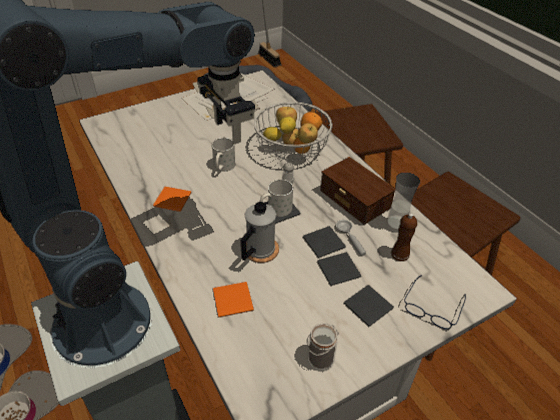

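The first mug stands on the slate coaster at (280,200). The far mug is still at (223,155), and the knocked coaster is at (324,242). Next is the second mug.

```bash
sed -i 's/def mug(c,near,rmax=.11):/def mug(c,near,rmax=.11,dz=0):/; s/(z>.087)&(z<.099)/(z>.087+dz)\&(z<.099+dz)/' lib.py
python3 - <<'E'
from carry import *
carry([.5595,.4345],136,90,[.6575,-.0485])
x,y,z=read_ee_pos();line_to([x,y,.36])
move_pose([.40,.10,.42],quat(np.pi/2))
for n in("wrist","scene","top"):
    c=capture(n);np.savez(f"f_{n}.npz",**c);cv2.imwrite(f"pics/f_{n}.png",c["pixels"])
    print(n,mug(c,[.613,.1365],dz=.009,rmax=.06),mug(c,[.657,-.0485],dz=.009,rmax=.06))
    p=c["pixels"];W=cloud(c)
    m=(abs(W[...,2]-.005)<.015)&(p.max(-1)<75)&(abs(W[...,0]-.63)<.1)&(W[...,1]>-.4)&(W[...,1]<.25)
    for r in rects(c,m,.009): print(np.round(r,4))
    potcheck(c,[.479,.015])
print(read_time_s())
E
```

```text
width 0.07698354469140388
Fz -2.1099149137305964
[array([ 0.6323, -0.2991, 96.1049, 94.927 ,  8.7516]), array([ 0.6356, -0.1566, 95.0554, 95.3408, 79.9096]), array([ 6.56300e-01, -4.74000e-02,  9.78900e+01,  9.59162e+01,
        8.60918e+01])]
target [ 0.6573 -0.0474]
True [ 0.65729258 -0.04754655  0.05383192]
wrist (array([0.6150641 , 0.13743467]), 224, np.float64(0.0011858971359060882), np.float64(-179.0839573479943), 68) (array([ 0.65764313, -0.046283  ]), 96, np.float64(0.0010582178850032833), np.float64(177.82450845442986), 62)
[ 6.43600e-01 -2.17000e-02  5.08484e+01  6.16733e+01  8.75967e+01]
[ 0.607  -0.3265 32.919  38.4488  3.8111]
[ 0.6313 -0.273  95.1297 56.7779  8.6642]
[ 0.5916  0.1765 67.8064 30.9312 33.5464]
lid 1066 [0.4703 0.0227 0.1595] circ ((479.5878601074219, 17.284927368164062), 36.64289855957031)
lidlow 2186 [0.471  0.022  0.1579] circ ((479.95526123046875, 16.95907974243164), 43.02312469482422)
handle 302 [ 0.4156 -0.02    0.1384] circ ((457.53289794921875, 7.406641006469727), 73.62162780761719)
cork 358 [0.4608 0.0537 0.0111] ((482.9140625, 19.671571731567383)
[... 844 characters left out ...]
top (array([0.61310061, 0.13440809]), 60, np.float64(0.0016779637523242116), np.float64(0.0), 0) (array([ 0.65473997, -0.04982685]), 72, np.float64(0.002239278194116054), np.float64(-171.8390713563402), 18)
[ 0.6353 -0.2986 89.0733 91.2026  8.8294]
[ 0.6382 -0.1564 89.6088 90.449  80.7468]
lid 119 [ 0.4878 -0.0046  0.1612] circ ((476.3975524902344, 13.46651554107666), 42.43674850463867)
lidlow 197 [ 0.4882 -0.0049  0.1587] circ ((476.02606201171875, 15.008500099182129), 44.36228942871094)
handle 43 [ 0.4143 -0.0217  0.1392] circ ((414.66607666015625, -21.355581283569336), 24.511642456054688)
cork 10 [ 0.468  -0.028   0.0132] ((468.1671142578125, -28.03461456298828), 13.274131774902344)
71.05
```

View pics/f_wrist.png

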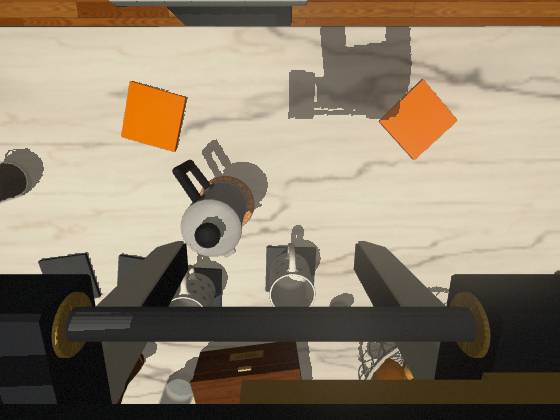

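View pics/f_scene.png

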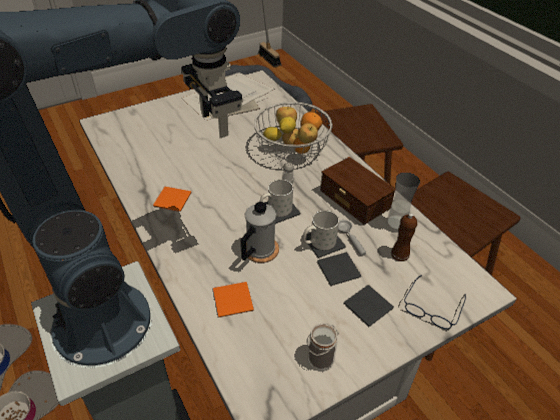

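The final views show both mugs on slate coasters at (280,200) and (324,232), the pot on the trivet at (260,235), the jar closed at (322,345), and the spoon and salt in place. One last numeric check on the lid and bystanders, then I hand in if it passes.

```bash
python3 - <<'E'
from lib import *
from station import *
ok=[]
for n in("scene","top"):
    c=dict(np.load(f"f_{n}.npz"));W=cloud(c)
    q=W[(np.hypot(W[...,0]-.433,W[...,1]+.370)<.05)&(W[...,2]>.1)&(W[...,2]<.2)]
    A=np.c_[q[:,:2]-q[:,:2].mean(0),np.ones(len(q))];s=np.linalg.lstsq(A,q[:,2],rcond=None)[0]
    print(n,"lid",len(q),q[:,2].max(),s,q[:,:2].min(0),q[:,:2].max(0)); ok.append(q[:,2].max()<.13)
    k=W[(np.hypot(W[...,0]-.478,W[...,1]-.0145)<.02)&(W[...,2]>.17)&(W[...,2]<.3)];print("knob",np.percentile(k[:,2],[50,95]))
    for f in(n+"0",f"f_{n}"):
        V=cloud(dict(np.load(f+".npz")));print("salt",np.nanmean(V[(np.hypot(V[...,0]-.7,V[...,1]-.232)<.04)&(V[...,2]>.07)&(V[...,2]<.11)],0))
if all(ok): finish_job(); print("handed in",read_time_s())
E
```

```text
scene lid 551 0.1202155859699583 [0.01492651 0.04591995 0.11390016] [ 0.402694   -0.39842957] [ 0.47053152 -0.33602016]
knob [0.185635   0.19094382]
salt [0.6984569  0.23074874 0.0811391 ]
salt [0.6966713  0.23081502 0.08094016]
top lid 255 0.12773522149991545 [ 0.01762911 -0.00819548  0.11616185] [ 0.40383416 -0.40181502] [ 0.466908   -0.33806736]
knob [0.18762648 0.19381059]
salt [0.69835385 0.2321433  0.08378704]
salt [0.69916079 0.23253588 0.08571309]
the job is handed in; nothing more can be done
the job is handed in; nothing more can be done
```

The job is done and handed in about 71 s into the run, though the station reports no verdict.

**What I did:** I shut the jar lid and carried the pot upright by its handle to the trivet. Then I pushed the plunger at about 3 cm/s to its stop and stood both mugs on slate coasters of their own. One of those coasters had been knocked aside during the run, so I used its new position.

**Last checks:**

| Item | Result | Limit |
|---|---|---|
| Pot to trivet centre | 3–4 mm in the views that show the cork clearly; up to about 7 mm in the later ones, where the pot hides part of it | 11 mm |
| Plunger knob height | about 190 mm, where its stop should be (190 mm) | within 4 mm |
| Mugs to coaster centres | about 3 mm | 11 mm |
| Jar lid | shut; slope about 0.02 rad along its swing | 0.08 rad |
| Salt shaker | moved less than 2 mm (within measurement noise) | 30 mm |
| Spoon | looks unmoved in the final picture; not measured | 30 mm |

- **Disagreement:** the wrist camera reads 3–4 mm apart from the two fixed cameras in absolute position. I therefore compared distances only within the same view.
- **Coasters under the mugs:** the mugs partly hide them, so I used the coaster positions measured before placing.

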